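Turn the template tree and hang up the blue template

ROBOT

A 6-joint arm with a two-finger parallel gripper is mounted at the origin on a cart in front of the work surface, level with it; the furniture and walls round the work are solid. World frame = base frame: x ahead of the robot, y to its left, z up, the work surface at z = 0. Lengths are in mm, angles in rad, forces in N, time in s.
With the tool pointing down it reaches from about 325 to 900 mm from the base axis. Payload 6.1 kg.
Tool frame: the origin (TCP) lies on the centre line of the jaws, within the pads' length; the fingertips stand 22 mm ahead of it and the grasp point (between the pads) lies 3 mm ahead of it; z points along the fingers, x is the direction in which the jaws open and shut, and the axes are right-handed (so a half turn about z gives the same grasp; the last joint's range is limited). The gripper opens to 87 mm and grips with 3 to 60 N. Pads are 19 mm wide; open, the fingers measure 117 mm over their backs; the gripper's body (75 mm by 190 mm) begins 51 mm behind the grasp point.
Start: joints at [0.976, 0.22, 1.526, -0, 1.395, -0.126], TCP at [282.382, 557.563, 244.538] pointing down, gripper open.
Joint ranges: [-2.98, 2.98], [-0.91, 2.08], [0.09, 2.57], [-1.24, 4.39], [0.2, 2.65], [-2.68, 2.68]. Speed limits (rad/s): [2.57, 2.57, 3.01, 3.14, 3.14, 3.14].

INTERFACE

Orientations are given as a rotation vector (axis times angle).
In Python, from workcell import r gives the robot as it stands.
- The arm moves only by the tool drive_tool, never from a script. Its argument "series" is a list of rows, each an object with "linear": the shift along the tool's x, y, z in cm, a list of three; "twist": the turn about the tool's z in rad. In form: [{"linear": [tx, ty, tz], "twist": twist}, ...]. A call has 1 to 10 rows; each row shifts and turns the commanded pose from where the row before left it, along the tool's axes as they then stand; what a row does not reach is not made up. A row lasts 1/12 s, in which the tool goes at most 41.7 mm and 7.16 degrees, less where a joint would pass 70% of its speed; a pose out of reach is approached as far as the arm can. A call with a gripper value outside its range is refused whole. "grip" is the opening, from 0 (shut) to 1 (fully open), set as the call begins (left out, the last holds). The fingers move at their own pace and stop on an object; "grip_force" is the grip in N (left out, the last holds). Time passes only in rows, so rows that do not move let the fingers close. It gives the time, the measured TCP pose, the force and the opening at its end, in the units of the state.
- r.state(): the state, without advancing time (a new reading comes with each control period).
- r.read_camera(name): name is "scene" or "top"; returns a dict with "color" (400x640x3 uint8, red, green, blue), "vertical_fov" (degrees; the focal length in pixels is half the picture's height over the tangent of half this angle, whatever the lens; pixels are square), "cx", "cy" (the principal point, pixels), "R" (3x3) and "t" (3): a world point X has camera coordinates R X + t. Camera axes: x right, y down, z forward; pixel columns grow to the right and rows downward; lengths in mm; the calibration is good to about 2 mm. A picture is of the moment at which its call begins. There is no depth.
- r.close_job(): hands the job in, once; it reports no verdict.
The state is a dict: "t": time; "qpos": joint angles; "qd": joint speeds; "tau": joint torques, N m; "ee_pos": TCP position; "ee_rot": TCP orientation; "wrist_force": force on the tool from outside, world axes, zero at the start; "ft_torque": the same for the moment, N m; "finger_gap": opening from 0.0 (shut) to 1.0 (fully open).
Only numpy, scipy, OpenCV 4.12 (cv2) and the standard library are available. Lean on these libraries where they do the work, as an engineer would, in place of code of your own. Each camera call takes 0.05 s, during which the arm holds its last target. There are 200 camera calls.

TASK

Turn the template tree on the bench until its one empty branch points along the brass pointer on its foot. Then take the blue template out of the wooden rack and hang it by its eye on that branch, let go of it, and leave the branch over the pointer. The three grey templates must stay on their branches, and leave the wooden ring clamp and the round pinkish borax tablet where they lie.

Things in the scene. Friction and masses are not known exactly. Their poses are not given: they have to be found in the camera images.
- foot: Fixed round dark iron foot of the template tree, 140 mm across, 22 mm high. Origin on the tree's vertical axis at the worktop; its -x axis runs out along the brass pointer that sticks out of the foot, roughly toward the robot.
- rotor: Turning part of the tree (0.6 kg): steel post with four level branches 90 degrees apart; the free one runs along this frame's -x axis, the others (-y, +x, +y) carry grey templates. Origin on the tree's axis at worktop level, z up. Turns without limit, either way, about its vertical axis against light friction (0.05 N m) and stays where left.
- knob (a point): Grip point of the round black fluted knob on top of the post, on the tree's axis, 200 mm above the worktop. The knob is 34 mm in diameter, from 184 to 213 mm above the worktop, and fixed to the rotor: gripping and twisting it turns the tree.
- free_tip (a point): Centre of the upturned tip of the free branch, 108 mm from the tree's axis, 9 mm above the rod's axis. Each branch is a level rod 8 mm thick, its axis 170 mm above the worktop, with a stop collar (16 mm diameter) 56 to 61 mm from the tree's axis and a tip turned up to 13 mm above the rod's axis, 104 to 112 mm from the tree's axis.
- free_seat (a point): Point on the top of the free branch's rod, 84 mm from the tree's axis (middle of the stretch between collar and tip), 174 mm above the worktop: the upper edge of a hung template's eye rests here.
- pointer (a point): Point in the air over the line of the brass pointer, 108 mm from the tree's axis and at rod height (170 mm): the free branch's tip stands here when the branch points along the pointer.
- template_centre (a point): Centre of the blue template to hang: flat upright plate 8 mm thick (x axis = plate normal), 50 mm wide (y), 130 mm high (z), 0.1 kg. It stands 20 mm deep in a rack slot, lower edge 10 mm and this point 75 mm above the worktop. Grip it across its thickness by the plain top 37 mm above the eye.
- template_eye (a point): Centre of the blue template's hanging eye, a round through hole of 30 mm diameter, 13 mm above the plate's centre and 52 mm below its upper edge; the eye's upper edge is 15 mm above this point. The square window below it is not for hanging.
- rack: Fixed wooden block 75 x 85 x 30 mm with two parallel slots along its y axis, each 10.5 mm wide and 20 mm deep, at x = -17 mm (holds the blue template) and x = +17 mm (empty). Origin at the centre of its underside.
- hung_a_eye (a point): Centre of the 30 mm hanging eye of a grey template (same outline as the blue one, large round window), loose on its own branch; when hung it is 159 mm above the worktop.
- hung_b_eye (a point): Centre of the 30 mm hanging eye of a grey template (same outline as the blue one, oblong window), loose on its own branch; when hung it is 159 mm above the worktop.
- hung_c_eye (a point): Centre of the 30 mm hanging eye of a grey template (same outline as the blue one, small round window), loose on its own branch; when hung it is 159 mm above the worktop.
- seat_a (a point): Point on top of the rod of the branch that carries grey template A (on the rotor's -y axis), 84 mm from the tree's axis, 174 mm above the worktop.
- seat_b (a point): Point on top of the rod of the branch that carries grey template B (on the rotor's +x axis), 84 mm from the tree's axis, 174 mm above the worktop.
- seat_c (a point): Point on top of the rod of the branch that carries grey template C (on the rotor's +y axis), 84 mm from the tree's axis, 174 mm above the worktop.
- ring_clamp: Bystander: wooden ring clamp lying on the worktop, 114 x 25 x 22 mm, origin at the centre of its underside.
- borax_cone: Bystander: round pinkish tablet, 43 mm in diameter, 15 mm high, origin at the centre of its underside.
- template: The whole blue template; origin at the middle of its lower edge, 65 mm under its centre; axes as for its centre.
Not all that is in view belongs to the job. Leave any red look-alike of the part that bears hung_c_eye alone. Of the things shaped like the template, the blue one is meant.

How it is judged (in metres and radians):
On the way, in this order (a step that is already met when the one before it is completed fails the run):
1. the free branch is turned to stand over the brass pointer (tip within 25 mm of the pointer line's end point, about 13 degrees) (horizontal distance between free_tip and pointer below 0.025 m), for 0.2 s.
2. the blue template hangs by its eye on the free branch (x of template_eye in the frame of rotor between -0.105 and -0.058 m and y of template_eye in the frame of rotor between -0.015 and 0.015 m and z of template_eye in the frame of rotor between 0.148 and 0.168 m), for 0.2 s.
At the end, for the whole second after the job is handed in: Blue template at rest, hanging by its eye on the free branch (eye 58-105 mm from the axis, within 15 mm sideways, 148-168 mm high), within 0.3 rad of upright; the branch tip within 35 mm of the point over the pointer; each grey template's eye within 40 mm of its seat (all of step 2 and horizontal distance between free_tip and pointer below 0.035 m and angle between template's own z axis and vertical below 0.3 rad and linear speed of template below 0.05 m/s and contact force between template and rotor above 0.2 N and angular speed of rotor below 0.1 rad/s and distance between hung_a_eye and seat_a below 0.04 m and distance between hung_b_eye and seat_b below 0.04 m and distance between hung_c_eye and seat_c below 0.04 m); the robot touches nothing.
It fails at once if a grey template falls off its branch (height (world z) of any of hung_a_eye, hung_b_eye, hung_c_eye below 0.12 m).
It fails at once if the ring clamp or the borax tablet is pushed more than 30 mm (distance of any of ring_clamp, borax_cone from where it was at the start of the episode above 0.03 m).
It also fails if it takes over 72 s, if anything falls off the work surface, if the arm or the gripper's body presses on something with over 40 N, if the wrist force passes 120 N, or if a joint passes its speed limit or range.

## Working session

There is one attempt and no reset: what is moved stays moved. The work goes in short steps, Python scripts to look and compute and a tool call to move; the robot and the scene stay as the last step left them, time stands still between calls to the robot, and variables do not carry over. Pictures are saved under pics/ and viewed, about 8 in all and at most 12, crops included, and the job is handed in when it is done.

Besides the shell and the picture viewer there is one more tool, called as a command line: name --argument value ..., lists and objects as JSON in quotes. drive_tool: Moves the arm, as the interface text tells. Its arguments: {"type":"object","properties":{"series":{"type":"array","items":{"type":"object","properties":{"linear":{"type":"array","items":{"type":"number"}},"twist":{"type":"number"}}}},"grip":{"type":"number"},"grip_force":{"type":"number"}},"required":["series"]}

```bash
mkdir -p pics; cat > h.py <<'E'
import numpy as np, cv2
from workcell import r
def cam(n):
    c=r.read_camera(n); im=cv2.cvtColor(c["color"],cv2.COLOR_RGB2BGR)
    f=200/np.tan(np.radians(c["vertical_fov"])/2)
    return im,(f,c["cx"],c["cy"],np.array(c["R"]),np.array(c["t"]))
def proj(k,X):
    f,cx,cy,R,t=k; p=R@np.array(X,float)+t; return np.array([cx+f*p[0]/p[2],cy+f*p[1]/p[2]])
def ray(k,u,v):
    f,cx,cy,R,t=k; return -R.T@t, R.T@np.array([(u-cx)/f,(v-cy)/f,1])
def onz(k,u,v,z):
    o,d=ray(k,u,v); return o+d*(z-o[2])/d[2]
E
python3 - <<'E'
from h import *
for n in("scene","top"):
    im,k=cam(n); cv2.imwrite(f"pics/{n}0.png",im); o,d=ray(k,320,200); print(n,k[0],k[1:3],o.round(),d.round(2))
print(r.state())
E
```

```text
scene 461.1281158753964 (315.3776123032891, 195.43677316877174) [878. 312. 993.] [-0.34 -0.34 -0.87]
top 367.48613939507635 (321.970542254513, 207.6835118240435) [ 496.  -36. 1035.] [ 0.06  0.03 -1.  ]
{'t': 0.1, 'qpos': array([ 9.75893190e-01,  2.21136921e-01,  1.52750638e+00,  2.20520533e-06,
        1.39472537e+00, -1.26108714e-01]), 'qd': array([-0.00097846, -0.00124534, -0.00076233,  0.00206413, -0.00108126,
       -0.00081927]), 'tau': array([ 1.36682702e-03, -4.95940769e+01, -3.88518405e+01,  6.99480716e-02,
        5.15044585e-02, -2.84222932e-05]), 'ee_pos': array([282.08891872, 557.12281887, 243.54791375]), 'ee_rot': array([ 2.67601716e+00,  1.64436705e+00, -2.54253171e-03]), 'wrist_force': array([ 0.48241728, -0.00176615,  0.21401714]), 'ft_torque': array([ 0.00116051,  0.02039314, -0.01322475]), 'finger_gap': 0.9982950780917071}
```

View pics/scene0.png

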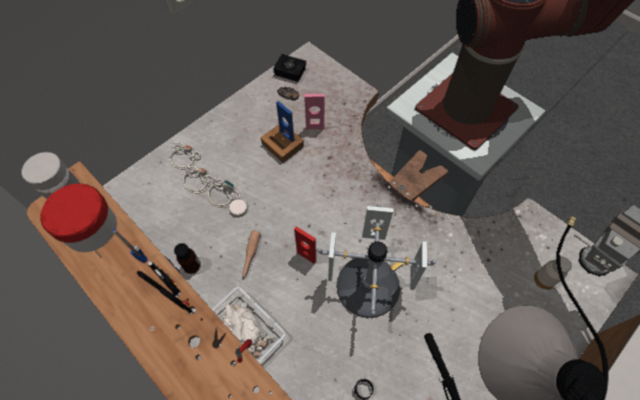

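View pics/top0.png

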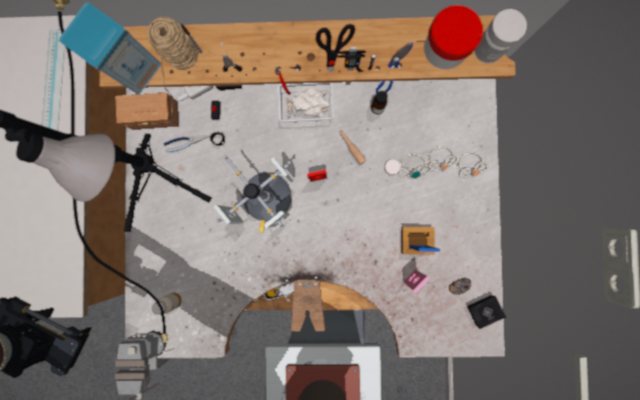

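The scene view shows the tree at (372,280), the rack with the blue template at (284,130), a pink look-alike at (315,110) and a red one at (305,245). In the top view the tree is at (266,195) and the rack at (418,240). I'll enlarge both next.

```bash
python3 - <<'E'
from h import *
s=cv2.imread("pics/scene0.png");t=cv2.imread("pics/top0.png")
def cr(im,x,y,w,h,W,H):
    return cv2.resize(im[y:y+h,x:x+w],(W,H),interpolation=cv2.INTER_CUBIC)
a=np.vstack([np.hstack([cr(s,310,195,130,130,400,400),cr(t,205,145,100,100,400,400)]),np.hstack([cr(s,250,80,100,50*1+30,250,200),cr(t,385,215,80,80,200,200),cr(t,270,140,70,70,200,200)
,np.zeros((200,150,3),np.uint8)])])
cv2.imwrite("pics/c1.png",a)
E
```

```text
(no output)
```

View pics/c1.png

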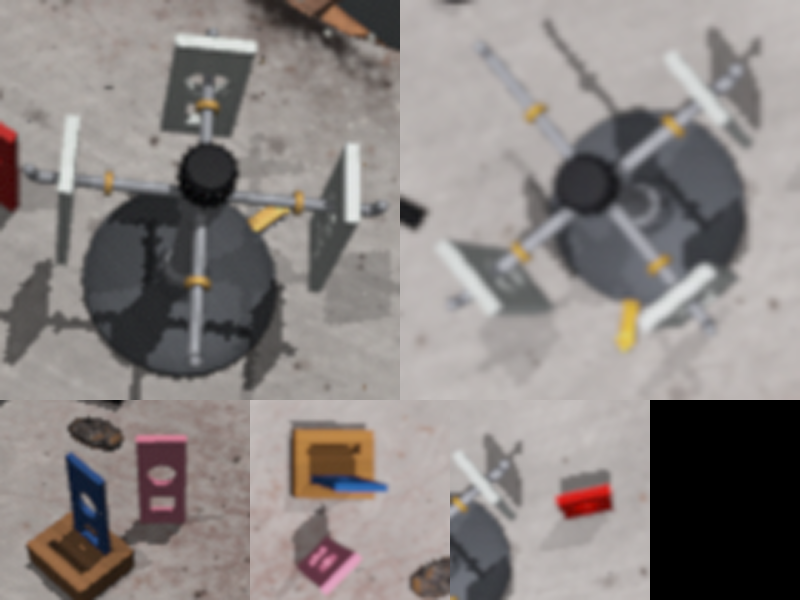

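The crop shows the free branch at the far left of the top view, with its tip at about (225.5,157). The brass pointer's end is at (262,231) in the top view and the knob at (252,191). Look-alikes: blue in the rack at top (425,247) is the one meant. Pink at (416,281) and red at (317,174) stand loose on the bench and have other colours, so both stay.

```bash
python3 - <<'E'
from h import *
s,ks=cam("scene");t,kt=cam("top")
def tri(a,b):
    A=[];B=[]
    for k,p in((ks,a),(kt,b)):
        o,d=ray(k,*p);d/=np.linalg.norm(d);P=np.eye(3)-np.outer(d,d);A.append(P);B.append(P@o)
    return np.linalg.lstsq(np.vstack(A),np.hstack(B),rcond=None)[0].round(1)
# knob mask
def mask(im,f,x0,y0,x1,y1):
    h=cv2.cvtColor(im,cv2.COLOR_BGR2HSV);m=f(h).astype(np.uint8);mm=np.zeros_like(m);mm[y0:y1,x0:x1]=m[y0:y1,x0:x1];return mm
def blob(m):
    n,l,st,c=cv2.connectedComponentsWithStats(m);i=1+np.argmax(st[1:,4]);return (l==i).astype(np.uint8),c[i],st[i]
dark=lambda h:h[...,2]<48
bs=blob(mask(s,dark,360,235,395,268));bt=blob(mask(t,dark,238,178,264,204))
print("knob",bs[1:],bt[1:],tri(bs[1],bt[1]),"top@205",onz(kt,*bt[1],205),"sc",onz(ks,*bs[1],205), 'picked', tri((377.3,251.2),(251.7,190.7)))
print("tip",onz(kt,225.5,156.8,179),onz(ks,373.4,312,179),tri((373.4,312),(225.5,156.8)))
yel=lambda h:(h[...,0]>15)&(h[...,0]<32)&(h[...,1]>130)&(h[...,2]>120)
m=blob(mask(t,yel,255,215,270,236));ys,xs=np.where(m[0]);print("pt",m[1:],[onz(kt,x,y,11).round() for x,y in(m[1],(261.7,231.2))])
m=blob(mask(s,yel,385,255,412,275));print("pt scene",m[1:],onz(ks,*m[1],11).round())
# foot: ellipse in top
gray=lambda h:(h[...,2]<105)&(h[...,1]<90)
m=blob(mask(t,gray,235,165,300,228));cs=max(cv2.findContours(m[0],0,1)[0],key=cv2.contourArea);(c,rad)=cv2.minEnclosingCircle(cs);print("foot",c,rad,onz(kt,*c,22))
# blue
blue=lambda h:(h[...,0]>100)&(h[...,0]<125)&(h[...,1]>120)&(h[...,2]>50)
for n,im,k,b in(("s",s,ks,(265,90,305,150)),("t",t,kt,(395,220,450,262))):
    m=blob(mask(im,blue,*b));c=max(cv2.findContours(m[0],0,1)[0],key=cv2.contourArea);a=cv2.approxPolyDP(c,2,True)[:,0]
    print("blue",n,m[1:],[(p.tolist(),onz(k,*p,140).round().tolist()) for p in a])
wood=lambda h:(h[...,0]>8)&(h[...,0]<24)&(h[...,1]>110)
m=blob(mask(t,wood,390,215,450,262));c=max(cv2.findContours(m[0],0,1)[0],key=cv2.contourArea);print("rack",cv2.minAreaRect(c),[onz(kt,*p,30).round().tolist() for p in cv2.boxPoints(cv2.minAreaRect(c))])
m=blob(mask(s,wood,250,115,310,165));c=max(cv2.findContours(m[0],0,1)[0],key=cv2.contourArea);print("rack s",[(p.tolist(),onz(ks,*p,30).round().tolist()) for p in cv2.approxPolyDP(c,2,True)[:,0]])
E
```

```text
knob (array([376.55882353, 252.69747899]), array([368, 242,  19,  21, 238], dtype=int32)) (array([255.51020408, 191.02040816]), array([250, 184,  10,  14,  49], dtype=int32)) [567.9 146.2 183.6] top@205 [567.82958057 139.55223765 205.        ] sc [574.28164686 152.47335274 205.        ] picked [569.  149.9 198.9]
tip [652.2913818  215.77440431 179.        ] [652.87962722 218.48925937 179.        ] [652.4 217.5 175.4]
pt (array([261.73333333, 225.03333333]), array([260, 220,   5,  12,  30], dtype=int32)) [array([489., 164.,  11.]), array([472., 164.,  11.])]
pt scene (array([395.38709677, 265.58064516]), array([392, 263,   8,   6,  31], dtype=int32)) [493. 164.  11.]
foot (264.0, 198.0) 26.925922393798828 [563.86789613 154.6635404   22.        ]
blue s (array([283.43548387, 108.09677419]), array([277, 102,  14,  13,  62], dtype=int32)) [([277, 102], [427.0, -289.0, 140.0]), ([290, 114], [430.0, -240.0, 140.0])]
blue t (array([424.03061224, 248.1122449 ]), array([411, 246,  28,   5,  98], dtype=int32)) [([411, 246], [434.0, -223.0, 140.0]), ([419, 250], [425.0, -242.0, 140.0]), ([438, 250], [424.0, -287.0, 140.0]), ([426, 246], [434.0, -259.0, 140.0])]
rack ((417.5, 240.0), (26.0, 31.0), 90.0) [[479.0, -223.0, 30.0], [477.0, -306.0, 30.0], [407.0, -304.0, 30.0], [408.0, -221.0, 30.0]]
rack s [([277, 126], [424.0, -306.0, 30.0]), ([261, 138], [480.0, -306.0, 30.0]), ([264, 145], [489.0, -284.0, 30.0]), ([283, 161], [488.0, -213.0, 30.0]), ([301, 147], [426.0, -212.0, 30.0]), ([302, 140], [409.0, -226.0, 30.0]), ([294, 134], [411.0, -255.0, 30.0]), ([295, 140], [422.0, -239.0, 30.0]), ([290, 142], [435.0, -244.0, 30.0]), ([278, 131], [433.0, -292.0, 30.0])]
```

```bash
cat >> h.py <<'E'
def tri(ks,a,kt,b):
    A=[];B=[]
    for k,p in((ks,a),(kt,b)):
        o,d=ray(k,*p);d/=np.linalg.norm(d);P=np.eye(3)-np.outer(d,d);A.append(P);B.append(P@o)
    return np.linalg.lstsq(np.vstack(A),np.hstack(B),rcond=None)[0].round(1)
def toolvec(target,q=None):
    """shift to world target, in tool axes, cm"""
    from scipy.spatial.transform import Rotation as Ro
    s=r.state(); R=Ro.from_rotvec(s["ee_rot"]).as_matrix(); x=R[:,0]
    return (R.T@(np.array(target,float)-s["ee_pos"])/10).round(2), s["ee_pos"].round(1), round(np.degrees(np.arctan2(x[1],x[0])),1)
E
python3 - <<'E'
from h import *
s,ks=cam("scene");t,kt=cam("top")
print("lamp",tri(ks,(525,350),kt,(90,165)),tri(ks,(580,380),kt,(30,145)), "stand",tri(ks,(432,340),kt,(208,198)))
for X in[(569,150,200),(428,-264,140)]: print(proj(ks,X),proj(kt,X))
print(toolvec((569,150,290)))
E
```

```text
lamp [605.7 410.8 374.6] [626.6 456.7 455.6] stand [565.  320.8   5. ]
[377.17539853 250.98298226] [251.43349011 190.7666533 ]
[283.73659979 107.925121  ] [428.30863226 248.45963506]
(array([-23.39,  43.99,  -4.57]), array([282.3, 557.4, 244.2]), np.float64(63.1))
```

drive_tool --series '[{"linear": [-2.5, 2.1, -0.5], "twist": 0}, {"linear": [-2.5, 2.1, -0.5], "twist": 0}, {"linear": [-2.5, 2.1, -0.5], "twist": 0}, {"linear": [-2.5, 2.1, -0.5], "twist": 0}, {"linear": [-2.5, 2.1, -0.5], "twist": 0}, {"linear": [-2.5, 2.1, -0.5], "twist": 0}, {"linear": [-2.5, 2.1, -0.5], "twist": 0}, {"linear": [-2.5, 2.1, -0.5], "twist": 0}]' --grip 0.65

```text
t: 0.97
ee_pos: [341.9, 301.8, 284.8]
ee_rot: [2.676, 1.645, 0.001]
wrist_force: [0.9, 0.4, -0.1]
finger_gap: 0.657
```

drive_tool --series '[{"linear": [-0.4, 3.4, 0], "twist": 0}, {"linear": [-0.4, 3.4, 0], "twist": 0}, {"linear": [-0.4, 3.4, 0], "twist": 0}, {"linear": [-0.4, 3.4, 0], "twist": 0}, {"linear": [-0.4, 3.4, 0], "twist": 0}, {"linear": [-0.4, 3.4, 0], "twist": 0}, {"linear": [-0.4, 3.4, 0], "twist": 0}, {"linear": [-0.4, 3.4, 0], "twist": 0}]'

```text
t: 1.63
ee_pos: [571.4, 150.5, 284.5]
ee_rot: [2.677, 1.644, 0.0]
wrist_force: [-0.3, 0.9, 0.3]
finger_gap: 0.65
```

drive_tool --series '[{"linear": [0, 0, 0], "twist": 0.116}, {"linear": [0, 0, 0], "twist": 0.116}, {"linear": [0, 0, 0], "twist": 0.116}, {"linear": [0, 0, 0], "twist": 0.116}, {"linear": [0, 0, 0], "twist": 0.116}, {"linear": [0, 0, 0], "twist": 0.116}, {"linear": [0, 0, 0], "twist": 0.116}, {"linear": [0, 0, 0], "twist": 0.116}, {"linear": [0, 0, 0], "twist": 0.116}, {"linear": [0, 0, 0], "twist": 0.116}]'

```text
t: 2.47
ee_pos: [570.0, 151.8, 284.5]
ee_rot: [3.14, -0.1, -0.0]
wrist_force: [0.6, -0.7, 0.3]
finger_gap: 0.647
```

drive_tool --series '[{"linear": [0, 0, 0], "twist": 0.116}, {"linear": [0, 0, 0], "twist": 0.116}, {"linear": [0, 0, 0], "twist": 0.116}, {"linear": [0, 0, 0], "twist": 0.116}, {"linear": [0, 0, 0], "twist": 0.116}, {"linear": [0, 0, 0], "twist": 0.116}, {"linear": [0, 0, 0], "twist": 0.116}, {"linear": [0, 0, 0], "twist": 0.116}, {"linear": [0, 0, 0], "twist": 0.116}, {"linear": [0, 0, 0], "twist": 0.116}]'

```text
t: 3.3
ee_pos: [570.0, 151.8, 284.5]
ee_rot: [2.572, -1.804, -0.0]
wrist_force: [0.9, -0.3, 0.4]
finger_gap: 0.65
```

```bash
python3 - <<'E'
from h import *
print(toolvec((569,150,203)),r.state()["qpos"],r.state()["t"],r.state()["finger_gap"])
s,ks=cam("scene");t,kt=cam("top");e=r.state()["ee_pos"]
tip=e-np.array([0,0,22]);print(proj(ks,tip),proj(kt,tip))
a=np.hstack([cv2.resize(s[190:320,310:440],(400,400)),cv2.resize(t[130:250,200:320],(400,400))]);cv2.imwrite("pics/c2.png",a)
E
```

```text
(array([0.14, 0.15, 8.15]), array([570. , 151.8, 284.5]), np.float64(-70.1)) [1.26632716e-01 1.13475507e-01 1.57237286e+00 3.69441723e-06
 1.45591141e+00 1.35037519e+00] 3.3 0.6502293109291091
[381.38543162 238.00823646] [244.06089442 187.82947951]
```

View pics/c2.png

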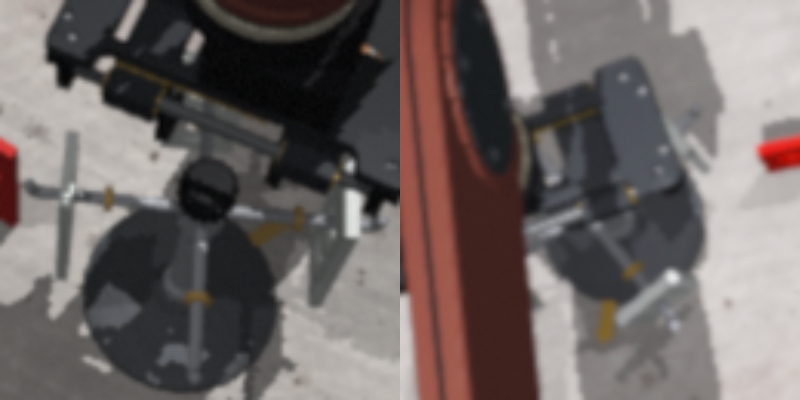

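The open gripper is above the knob, which is at (208,190) in the scene crop. Next I descend and grip.

drive_tool --series '[{"linear": [0.1, 0.1, 2], "twist": 0}, {"linear": [0, 0, 2], "twist": 0}, {"linear": [0, 0, 2], "twist": 0}, {"linear": [0, 0, 1.5], "twist": 0}, {"linear": [0, 0, 0.6], "twist": 0}, {"linear": [0, 0, 0], "twist": 0}, {"linear": [0, 0, 0], "twist": 0}]'

```text
t: 3.98
ee_pos: [569.7, 150.6, 204.0]
ee_rot: [-2.578, 1.795, -0.0]
wrist_force: [-0.1, 0.3, 0.2]
finger_gap: 0.652
```

drive_tool --series '[{"linear": [0, 0, 0], "twist": 0}, {"linear": [0, 0, 0], "twist": 0}, {"linear": [0, 0, 0], "twist": 0}, {"linear": [0, 0, 0], "twist": 0}, {"linear": [0, 0, 0], "twist": 0}, {"linear": [0, 0, 0], "twist": 0}, {"linear": [0, 0, 0], "twist": 0}, {"linear": [0, 0, 0], "twist": 0}]' --grip 0.3 --grip_force 20

```text
t: 4.65
ee_pos: [569.9, 150.3, 204.2]
ee_rot: [-2.576, 1.797, -0.002]
wrist_force: [0.8, -2.2, 3.3]
finger_gap: 0.383
```

drive_tool --series '[{"linear": [0, 0, 0], "twist": -0.02}, {"linear": [0, 0, 0], "twist": -0.04}, {"linear": [0, 0, 0], "twist": -0.05}, {"linear": [0, 0, 0], "twist": -0.05}, {"linear": [0, 0, 0], "twist": -0.05}, {"linear": [0, 0, 0], "twist": -0.05}, {"linear": [0, 0, 0], "twist": -0.05}, {"linear": [0, 0, 0], "twist": -0.05}, {"linear": [0, 0, 0], "twist": -0.05}, {"linear": [0, 0, 0], "twist": -0.05}]' --grip 0.2 --grip_force 35

```text
t: 5.48
ee_pos: [570.0, 150.2, 204.2]
ee_rot: [-2.92, 1.158, -0.002]
wrist_force: [0.1, -2.7, 4.8]
finger_gap: 0.377
```

drive_tool --series '[{"linear": [0, 0, 0], "twist": -0.05}, {"linear": [0, 0, 0], "twist": -0.05}, {"linear": [0, 0, 0], "twist": -0.05}, {"linear": [0, 0, 0], "twist": -0.05}, {"linear": [0, 0, 0], "twist": -0.05}, {"linear": [0, 0, 0], "twist": -0.05}, {"linear": [0, 0, 0], "twist": -0.05}, {"linear": [0, 0, 0], "twist": -0.05}, {"linear": [0, 0, 0], "twist": -0.05}, {"linear": [0, 0, 0], "twist": -0.05}]'

```text
t: 6.32
ee_pos: [570.1, 150.2, 204.2]
ee_rot: [3.116, -0.399, 0.002]
wrist_force: [0.3, -3.2, 4.3]
finger_gap: 0.38
```

drive_tool --series '[{"linear": [0, 0, 0], "twist": -0.05}, {"linear": [0, 0, 0], "twist": -0.05}, {"linear": [0, 0, 0], "twist": -0.05}, {"linear": [0, 0, 0], "twist": -0.05}, {"linear": [0, 0, 0], "twist": -0.05}, {"linear": [0, 0, 0], "twist": -0.05}, {"linear": [0, 0, 0], "twist": -0.05}, {"linear": [0, 0, 0], "twist": -0.05}, {"linear": [0, 0, 0], "twist": -0.05}, {"linear": [0, 0, 0], "twist": -0.05}]'

```text
t: 7.15
ee_pos: [570.2, 150.2, 204.2]
ee_rot: [3.118, 0.384, 0.003]
wrist_force: [0.3, -2.1, 4.3]
finger_gap: 0.375
```

drive_tool --series '[{"linear": [0, 0, 0], "twist": -0.05}, {"linear": [0, 0, 0], "twist": -0.05}, {"linear": [0, 0, 0], "twist": -0.05}, {"linear": [0, 0, 0], "twist": -0.05}, {"linear": [0, 0, 0], "twist": -0.05}, {"linear": [0, 0, 0], "twist": -0.05}, {"linear": [0, 0, 0], "twist": -0.05}, {"linear": [0, 0, 0], "twist": -0.05}, {"linear": [0, 0, 0], "twist": -0.05}, {"linear": [0, 0, 0], "twist": -0.05}]'

```text
t: 7.98
ee_pos: [570.2, 150.3, 204.2]
ee_rot: [2.925, 1.143, 0.003]
wrist_force: [0.9, -2.1, 4.1]
finger_gap: 0.375
```

drive_tool --series '[{"linear": [0, 0, 0], "twist": -0.05}, {"linear": [0, 0, 0], "twist": -0.05}, {"linear": [0, 0, 0], "twist": -0.05}, {"linear": [0, 0, 0], "twist": -0.05}, {"linear": [0, 0, 0], "twist": -0.05}, {"linear": [0, 0, 0], "twist": -0.05}, {"linear": [0, 0, 0], "twist": -0.04}, {"linear": [0, 0, 0], "twist": -0.01}, {"linear": [0, 0, 0], "twist": 0}, {"linear": [0, 0, 0], "twist": 0}]'

```text
t: 8.82
ee_pos: [570.2, 150.3, 204.2]
ee_rot: [2.685, 1.63, 0.002]
wrist_force: [2.0, -2.6, 5.1]
finger_gap: 0.378
```

```bash
python3 - <<'E'
from h import *
print(toolvec((569,150,203)),r.state()["finger_gap"])
s,ks=cam("scene");t,kt=cam("top")
for a in(170,):print(proj(ks,(569+108*np.cos(np.radians(a)),150+108*np.sin(np.radians(a)),179)),proj(kt,(569+108*np.cos(np.radians(a)),150+108*np.sin(np.radians(a)),179)))
cv2.imwrite("pics/c3.png",np.hstack([cv2.resize(s[190:320,310:440],(400,400)),cv2.resize(t[130:250,200:320],(400,400))]))
E
```

```text
(array([-0.08, -0.09,  0.12]), array([570.2, 150.3, 204.2]), np.float64(62.5)) 0.37823227578056273
[419.50908718 225.79089828] [245.75883652 237.00524763]
```

View pics/c3.png

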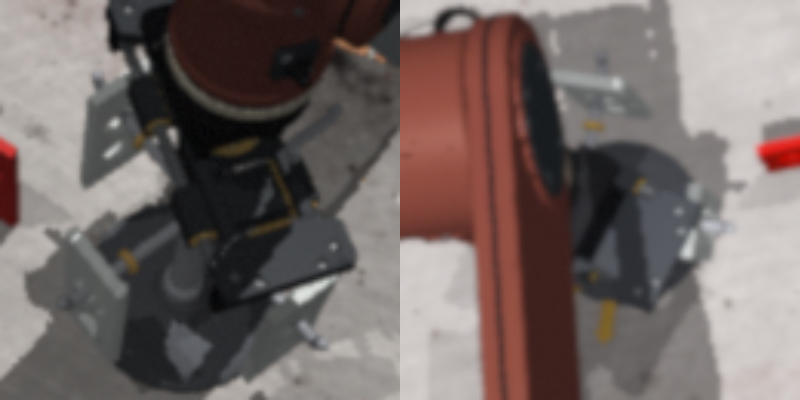

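The tree has turned. The free rod shows at (335,110) in the scene crop, where I predicted it, and all three grey templates are still on. I'll release, rise and move off toward the rack.

drive_tool --series '[{"linear": [0, 0, 0], "twist": 0}, {"linear": [0, 0, 0], "twist": 0}, {"linear": [0, 0, 0], "twist": 0}, {"linear": [0, 0, 0], "twist": 0}, {"linear": [0, 0, -0.5], "twist": 0}, {"linear": [0, 0, -2], "twist": 0}, {"linear": [0, 0, -2], "twist": 0}, {"linear": [0, 0, -2], "twist": 0}, {"linear": [0, 0, -2], "twist": 0}]' --grip 0.65

```text
t: 9.67
ee_pos: [569.2, 150.7, 289.4]
ee_rot: [-2.684, -1.631, 0.001]
wrist_force: [0.3, -0.9, 0.3]
finger_gap: 0.652
```

drive_tool --series '[{"linear": [-3.6, 0.5, 0], "twist": 0}, {"linear": [-3.6, 0.5, 0], "twist": 0}, {"linear": [-3.6, 0.5, 0], "twist": 0}, {"linear": [-3.6, 0.5, 0], "twist": 0}, {"linear": [-3.6, 0.5, 0], "twist": 0}, {"linear": [-3.6, 0.5, 0], "twist": 0}, {"linear": [-3.6, 0.5, 0], "twist": 0}]'

```text
t: 10.25
ee_pos: [483.5, -90.4, 288.8]
ee_rot: [2.684, 1.632, 0.0]
wrist_force: [0.4, -0.6, 0.6]
finger_gap: 0.652
```

drive_tool --series '[{"linear": [0, 0, 0], "twist": 0.11}, {"linear": [0, 0, 0], "twist": 0.11}, {"linear": [0, 0, 0], "twist": 0.11}, {"linear": [0, 0, 0], "twist": 0.11}, {"linear": [0, 0, 0], "twist": 0.11}, {"linear": [0, 0, 0], "twist": 0.11}, {"linear": [0, 0, 0], "twist": 0.11}, {"linear": [0, 0, 0], "twist": 0.11}, {"linear": [0, 0, 0], "twist": 0.11}, {"linear": [0, 0, 0], "twist": 0.1}]'

```text
t: 11.08
ee_pos: [484.3, -89.1, 288.7]
ee_rot: [-3.141, 0.005, 0.0]
wrist_force: [-0.6, 0.7, -0.0]
finger_gap: 0.648
```

```bash
python3 - <<'E'
from h import *
print(toolvec((428,-264,220)),r.state()["finger_gap"])
s,ks=cam("scene");t,kt=cam("top")
cv2.imwrite("pics/s4.png",s);cv2.imwrite("pics/t4.png",t)
cr=lambda im,x,y,w:cv2.resize(im[y:y+w,x:x+w],(400,400),interpolation=cv2.INTER_CUBIC)
a=cr(s,360,195,80);b=cr(t,215,150,100);c=cr(s,255,95,50);d=cr(t,395,220,50)
o=np.vstack([np.hstack([c,d]),np.hstack([a,b])[:,:]]);cv2.imwrite("pics/c4.png",cv2.resize(o,(600,600),interpolation=cv2.INTER_AREA))
E
```

```text
(array([-5.57, 17.52,  6.87]), array([484.3, -89.1, 288.7]), np.float64(-0.2)) 0.648321184438654
```

View pics/c4.png

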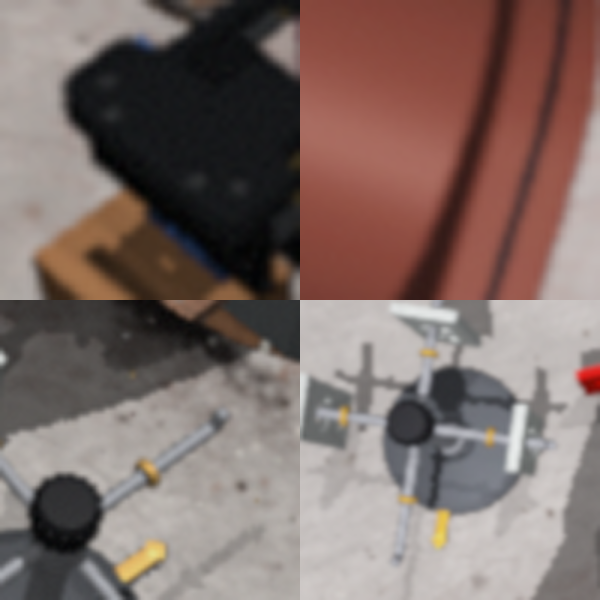

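The free branch's tip is at (419,226.5) in the scene view and (247.7,234.3) in the top view, lined up with the pointer. The gripper hides the rack here, so I'll measure the blue template on the first pictures.

```bash
python3 - <<'E'
from h import *
_,ks=cam("scene");_,kt=cam("top")
tp=tri(ks,(419.2,226.5),kt,(247.7,234.3));pp=tri(ks,(402.7,261.1),kt,(261.7,231.7));kn=tri(ks,(360+65/3.75,195+210/3.75),kt,(251.7,190.7))
print("tip",tp,"ptr",pp,"knob",kn,np.degrees(np.arctan2(tp[1]-150,tp[0]-569)),np.degrees(np.arctan2(pp[1]-150,pp[0]-569)))
s=cv2.imread("pics/scene0.png");t=cv2.imread("pics/top0.png")
for n,im,k,(x0,y0,x1,y1) in(("s",s,ks,(268,95,305,150)),("t",t,kt,(400,232,450,262))):
    u=cv2.resize(im[y0:y1,x0:x1],None,fx=8,fy=8,interpolation=cv2.INTER_CUBIC);h=cv2.cvtColor(u,cv2.COLOR_BGR2HSV)
    for nm,v0 in(("all",40),("bright",130)):
        m=((h[...,0]>100)&(h[...,0]<125)&(h[...,1]>100)&(h[...,2]>v0)).astype(np.uint8)
        nn,l,st,_=cv2.connectedComponentsWithStats(m)
        if nn<2: continue
        l=(l==1+np.argmax(st[1:,4])).astype(np.uint8);c=max(cv2.findContours(l,0,1)[0],key=cv2.contourArea);b=cv2.boxPoints(cv2.minAreaRect(c));b=(b+.5)/8-.5+[x0,y0]
        print(n,nm,l.sum(),[(p.round(1).tolist(),onz(k,*p,140)[:2].round().tolist()) for p in b])
    cv2.imwrite(f"pics/b{n}.png",u)
a=cv2.imread("pics/bs.png");b=cv2.imread("pics/bt.png");o=np.zeros((440,700,3),np.uint8);o[:a.shape[0],:a.shape[1]]=a;o[:b.shape[0],298:298+b.shape[1]]=b;cv2.imwrite("pics/c5.png",o)
E
```

```text
tip [466.7 166.9 178.9] ptr [469.5 166.5   1. ] knob [568.9 149.8 199.5] 170.61943800532555 170.58437360845969
s all 21269 [([276.2, 101.4], [427.0, -292.0]), ([289.2, 99.7], [401.0, -274.0]), ([294.5, 140.1], [475.0, -177.0]), ([281.5, 141.8], [499.0, -194.0])]
s bright 217 [([282.6, 106.2], [426.0, -270.0]), ([283.3, 105.3], [423.0, -271.0]), ([290.1, 110.8], [423.0, -247.0]), ([289.3, 111.7], [426.0, -246.0])]
t all 6880 [([409.8, 250.0], [425.0, -220.0]), ([410.1, 244.6], [438.0, -221.0]), ([439.1, 246.2], [433.0, -290.0]), ([438.9, 251.6], [420.0, -289.0])]
t bright 3732 [([418.7, 250.7], [423.0, -241.0]), ([418.7, 247.4], [431.0, -241.0]), ([439.0, 247.9], [429.0, -290.0]), ([438.9, 251.1], [421.0, -289.0])]
```

View pics/c5.png

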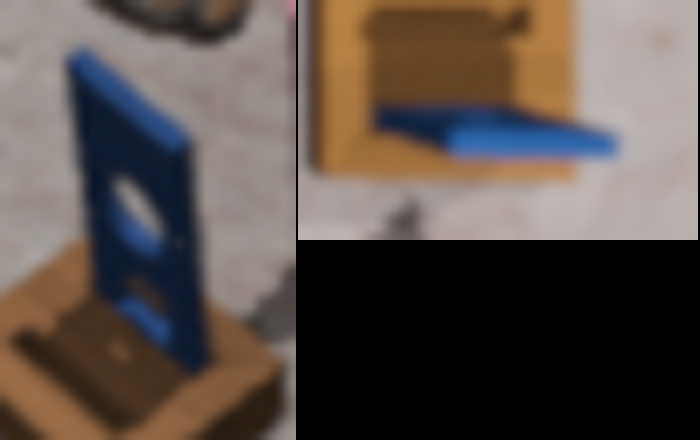

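The crop confirms the blue plate standing in the rack's near slot, with the round eye above the square window. Its top face centres at (426.5,-265.5) mm, is 49 mm long and is yawed about -2°.

drive_tool --series '[{"linear": [-1.16, 3.53, 0], "twist": 0}, {"linear": [-1.16, 3.53, 0], "twist": 0}, {"linear": [-1.16, 3.53, 0], "twist": 0}, {"linear": [-1.16, 3.53, 0], "twist": 0}, {"linear": [-1.16, 3.53, 0], "twist": 0}, {"linear": [0, 0, 2], "twist": 0.04}, {"linear": [0, 0, 3], "twist": 0}, {"linear": [0, 0, 3], "twist": 0}, {"linear": [0, 0, 0], "twist": 0}]' --grip 0.45

```text
t: 12.03
ee_pos: [423.6, -263.7, 202.4]
ee_rot: [-3.134, 0.057, 0.013]
wrist_force: [-0.6, 0.5, -1.8]
finger_gap: 0.453
```

```bash
python3 - <<'E'
from h import *
print(toolvec((426.5,-265.5,128)),r.state()["finger_gap"])
E
```

```text
(array([0.35, 0.22, 7.44]), array([ 423.6, -263.7,  202.4]), np.float64(-2.1)) 0.4527114881219354
```

drive_tool --series '[{"linear": [0.3, 0.2, 0], "twist": 0}, {"linear": [0, 0, 0], "twist": 0}, {"linear": [0, 0, 2], "twist": 0}, {"linear": [0, 0, 2], "twist": 0}, {"linear": [0, 0, 2], "twist": 0}, {"linear": [0, 0, 1.4], "twist": 0}, {"linear": [0, 0, 0], "twist": 0}, {"linear": [0, 0, 0], "twist": 0}]'

```text
t: 12.7
ee_pos: [430.7, -268.5, 136.2]
ee_rot: [3.14, -0.058, 0.002]
wrist_force: [0.4, -0.4, -0.5]
finger_gap: 0.453
```

drive_tool --series '[{"linear": [0, 0, 0], "twist": 0}, {"linear": [0, 0, 0], "twist": 0}, {"linear": [0, 0, 0], "twist": 0}, {"linear": [0, 0, 0], "twist": 0}, {"linear": [0, 0, 0], "twist": 0}, {"linear": [0, 0, 0], "twist": 0}, {"linear": [0, 0, 0], "twist": 0}, {"linear": [0, 0, 0], "twist": 0}]' --grip 0 --grip_force 15

```text
t: 13.37
ee_pos: [429.6, -268.1, 134.9]
ee_rot: [3.141, -0.059, -0.001]
wrist_force: [-2.2, 0.4, 4.3]
finger_gap: 0.095
```

The plate is gripped: the gap of 0.095 × 87 mm is about 8 mm. The TCP is 7 mm higher on the plate than planned, so the eye is about 47 mm below it. Now lift.

drive_tool --series '[{"linear": [0, 0, -0.5], "twist": 0}, {"linear": [0, 0, -1], "twist": 0}, {"linear": [0, 0, -1.5], "twist": 0}, {"linear": [0, 0, -2], "twist": 0}, {"linear": [0, 0, -2], "twist": 0}, {"linear": [0, 0, -1.5], "twist": 0}, {"linear": [0, 0, -0.7], "twist": 0}, {"linear": [0, 0, 0], "twist": 0}, {"linear": [0, 0, 0], "twist": 0}]' --grip_force 25

```text
t: 14.12
ee_pos: [429.9, -268.0, 226.6]
ee_rot: [3.141, -0.06, 0.001]
wrist_force: [0.3, 0.2, -2.0]
finger_gap: 0.088
```

drive_tool --series '[{"linear": [-0.1, 1.0, 0], "twist": 0}, {"linear": [-0.1, -2.0, 0], "twist": 0}, {"linear": [-0.1, -3.0, 0], "twist": 0}, {"linear": [-0.1, -3.0, 0], "twist": 0}, {"linear": [-0.1, -3.0, 0], "twist": 0}, {"linear": [-0.1, -3.0, 0], "twist": 0}, {"linear": [-0.1, -3.0, 0], "twist": 0}, {"linear": [-0.1, -3.0, 0], "twist": 0}, {"linear": [-0.1, -3.0, 0], "twist": 0}, {"linear": [-0.1, -3.0, 0], "twist": 0}]'

```text
t: 14.95
ee_pos: [428.5, -16.9, 225.3]
ee_rot: [-3.141, 0.06, 0.003]
wrist_force: [0.9, 0.8, -1.7]
finger_gap: 0.091
```

drive_tool --series '[{"linear": [0, -3.0, 0], "twist": 0.04}, {"linear": [0, -3.0, 0], "twist": 0.04}, {"linear": [0, -3.0, 0], "twist": 0.046}, {"linear": [0, -3.0, 0], "twist": 0}, {"linear": [0, -2.0, 0], "twist": 0}, {"linear": [0, -1.0, 0], "twist": 0}, {"linear": [0, 0, 0], "twist": 0}, {"linear": [0, 0, 0], "twist": 0}, {"linear": [0, 0, 0], "twist": 0}, {"linear": [0, 0, 0], "twist": 0}]'

```text
t: 15.78
ee_pos: [446.0, 129.9, 226.2]
ee_rot: [3.13, -0.26, -0.001]
wrist_force: [-0.3, -0.9, -0.7]
finger_gap: 0.093
```

```bash
python3 - <<'E'
from h import *
print(toolvec((436,172.3,221.5)),r.state()["finger_gap"])
s,ks=cam("scene");t,kt=cam("top");cv2.imwrite("pics/s6.png",s);cv2.imwrite("pics/t6.png",t)
o=np.hstack([cv2.resize(s[160:300,350:490],(400,400),interpolation=cv2.INTER_CUBIC),cv2.resize(t[170:290,190:310],(400,400),interpolation=cv2.INTER_CUBIC)]);cv2.imwrite("pics/c6.png",o)
e=r.state()["ee_pos"];print("eye pred",proj(ks,e-[0,-2.6,47]),proj(kt,e-[0,0,47]))
E
```

```text
(array([-1.68, -4.02,  0.47]), array([446. , 129.9, 226.2]), np.float64(-9.5)) 0.09263426438686936
eye pred [410.63327548 208.82263943] [262.22468117 243.9030215 ]
```

View pics/c6.png

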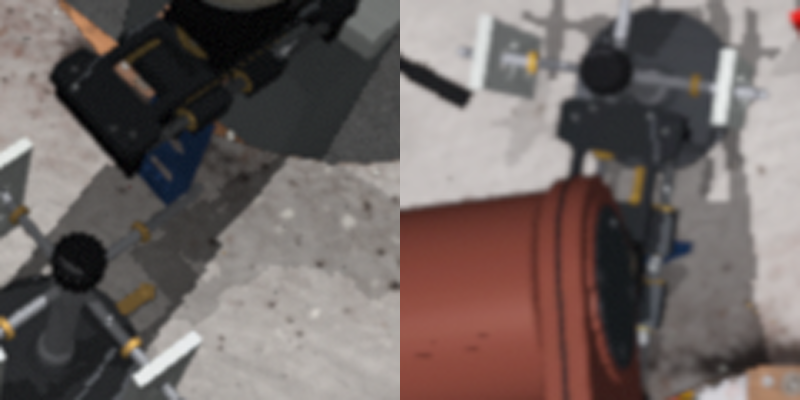

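The blue plate hangs straight below the gripper. In the scene crop its lower edge runs from about (137,172) to (175,205). I'll check its sideways offset from that edge.

```bash
python3 - <<'E'
from h import *
_,ks=cam("scene");s=cv2.imread("pics/s6.png");e=r.state()["ee_pos"]
x0,y0=385,195;u=cv2.resize(s[y0:245,x0:435],None,fx=8,fy=8,interpolation=cv2.INTER_CUBIC);h=cv2.cvtColor(u,cv2.COLOR_BGR2HSV)
m=((h[...,0]>100)&(h[...,0]<128)&(h[...,1]>110)&(h[...,2]>25)).astype(np.uint8)
n,l,st,_=cv2.connectedComponentsWithStats(m);l=(l==1+np.argmax(st[1:,4])).astype(np.uint8)
c=max(cv2.findContours(l,0,1)[0],key=cv2.contourArea)
a=cv2.approxPolyDP(c,14,True)[:,0];a=(a+.5)/8-.5+[x0,y0]
th=np.radians(-9.5);X=np.array([np.cos(th),np.sin(th),0]);Y=np.array([-np.sin(th),np.cos(th),0])
for p in a:
    d=onz(ks,*p,e[2]-125)-e;print(p.round(1),"normal",(d@X).round(1),"along",(d@Y).round(1))
for b in(-25,25): print("pred",b,proj(ks,e+Y*(b)+X*4-[0,0,125]))
E
```

```text
[422.9 202.9] normal -70.0 along -16.8
[412.4 206.6] normal -45.2 along -23.3
[413.8 213.6] normal -36.3 along -8.5
[407.9 209.3] normal -32.8 along -23.8
[400.3 213.4] normal -12.7 along -25.7
[397.9 219.4] normal 1.0 along -17.5
[407.8 230.6] normal 1.0 along 14.9
[415.7 224.8] normal -21.6 along 14.3
pred -25 [394.60423443 217.63703457]
pred 25 [409.8567379  234.83203952]
```

```bash
python3 - <<'E'
from h import *
s=cv2.imread("pics/s6.png");u=cv2.resize(s[190:250,380:440],(600,600),interpolation=cv2.INTER_CUBIC)
cv2.imwrite("pics/c7.png",cv2.convertScaleAbs(u,alpha=2,beta=0))
E
```

```text
(no output)
```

View pics/c7.png

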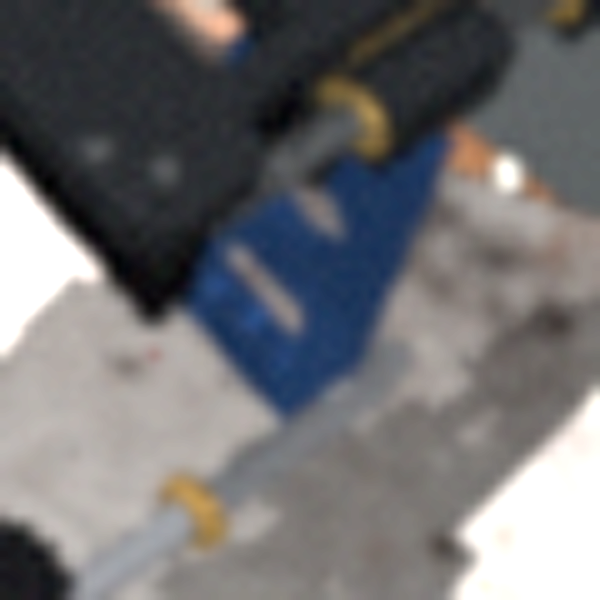

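The branch hides the plate's corner. Extending its edges puts the corner at (411.7,234.8), which means the plate is about +2.5 mm sideways of the TCP, as in the rack. Now I go to the staging point 135 mm from the axis and then slide in.

drive_tool --series '[{"linear": [-0.8, 0, 0], "twist": 0}, {"linear": [-0.9, 0, 0.4], "twist": 0}, {"linear": [0, -1.5, 0], "twist": 0}, {"linear": [0, -1.5, 0], "twist": 0}, {"linear": [0, -0.7, 0], "twist": 0}, {"linear": [0, 0, 0], "twist": 0}, {"linear": [0, 0, 0], "twist": 0}, {"linear": [0, 0, 0], "twist": 0}, {"linear": [0, 0, 0], "twist": 0}, {"linear": [0, 0, 0], "twist": 0}]'

```text
t: 16.77
ee_pos: [435.3, 169.9, 222.5]
ee_rot: [3.131, -0.258, 0.0]
wrist_force: [-1.2, 0.4, -1.8]
finger_gap: 0.092
```

```bash
python3 - <<'E'
from h import *
print(toolvec((435.6,169.7,221.5)))
s,ks=cam("scene");t,kt=cam("top");cv2.imwrite("pics/s8.png",s)
u=cv2.resize(s[180:250,380:450],(600,600),interpolation=cv2.INTER_CUBIC)
cv2.imwrite("pics/c8.png",cv2.convertScaleAbs(u,alpha=2,beta=0))
E
```

```text
(array([0.04, 0.01, 0.1 ]), array([435.3, 169.9, 222.5]), np.float64(-9.4))
```

View pics/c8.png

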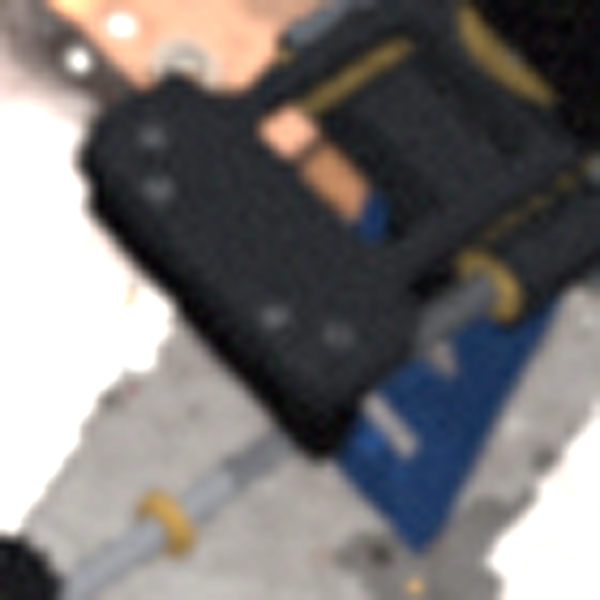

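The lower corner of the plate is now unobstructed, at crop (422,552), which is pixel (428.7,243.9). I'll verify the height and side offset from it.

```bash
python3 - <<'E'
from h import *
_,ks=cam("scene");e=r.state()["ee_pos"];th=np.radians(-9.4);X=np.array([np.cos(th),np.sin(th),0]);Y=np.array([-np.sin(th),np.cos(th),0])
for nx in(4,-4):
  for b in(25,27.5,30): print(nx,b,proj(ks,e+X*nx+Y*b-[0,0,125]).round(1))
print(proj(ks,e+X*4+Y*27.5-[0,0,135]).round(1))
E
```

```text
4 25 [427.5 244.6]
4 27.5 [428.4 245.5]
4 30 [429.2 246.4]
-4 25 [430.4 242.5]
-4 27.5 [431.2 243.4]
-4 30 [432.  244.3]
[427.4 247.3]
```

Consistent within about 2 mm. Slide in.

drive_tool --series '[{"linear": [0.6, 0, 0], "twist": 0}, {"linear": [0.6, 0, 0], "twist": 0}, {"linear": [0.6, 0, 0], "twist": 0}, {"linear": [0.6, 0, 0], "twist": 0}, {"linear": [0.6, 0, 0], "twist": 0}, {"linear": [0.4, 0, 0], "twist": 0}]'

```text
t: 17.42
ee_pos: [469.8, 164.6, 222.5]
ee_rot: [3.131, -0.258, 0.0]
wrist_force: [-0.5, 0.1, -1.6]
finger_gap: 0.089
```

drive_tool --series '[{"linear": [0.6, 0, 0], "twist": 0}, {"linear": [0.6, 0, 0], "twist": 0}, {"linear": [0.5, 0, 0], "twist": 0}, {"linear": [0, 0, 0], "twist": 0}, {"linear": [0, 0, 0], "twist": 0}, {"linear": [0, 0, 0], "twist": 0}]'

```text
t: 17.92
ee_pos: [485.5, 162.0, 222.4]
ee_rot: [3.131, -0.257, -0.001]
wrist_force: [0.2, 0.5, -0.9]
finger_gap: 0.092
```

drive_tool --series '[{"linear": [0, 0, 0.4], "twist": 0}, {"linear": [0, 0, 0.4], "twist": 0}, {"linear": [0, 0, 0.4], "twist": 0}, {"linear": [0, 0, 0], "twist": 0}, {"linear": [0, 0, 0], "twist": 0}, {"linear": [0, 0, 0], "twist": 0}]'

```text
t: 18.42
ee_pos: [485.6, 162.0, 210.5]
ee_rot: [3.131, -0.257, -0.0]
wrist_force: [0.6, 0.1, -0.7]
finger_gap: 0.09
```

drive_tool --series '[{"linear": [0, 0, 0.2], "twist": 0}, {"linear": [0, 0, 0.2], "twist": 0}, {"linear": [0, 0, 0.1], "twist": 0}, {"linear": [0, 0, 0], "twist": 0}, {"linear": [0, 0, 0], "twist": 0}, {"linear": [0, 0, 0], "twist": 0}]'

```text
t: 18.92
ee_pos: [485.7, 162.1, 205.8]
ee_rot: [-3.131, 0.257, -0.001]
wrist_force: [-0.7, -0.2, 1.3]
finger_gap: 0.09
```

drive_tool --series '[{"linear": [0, 0, 0], "twist": 0}, {"linear": [0, 0, 0], "twist": 0}, {"linear": [0, 0, 0], "twist": 0}, {"linear": [0, 0, 0], "twist": 0}, {"linear": [0, 0, 0], "twist": 0}, {"linear": [0, 0, -0.5], "twist": 0}, {"linear": [0, 0, -0.5], "twist": 0}, {"linear": [0, 0, 0], "twist": 0}]' --grip 0.18

```text
t: 19.58
ee_pos: [486.4, 162.2, 217.1]
ee_rot: [-3.13, 0.257, -0.003]
wrist_force: [1.0, 0.0, -0.7]
finger_gap: 0.177
```

drive_tool --series '[{"linear": [0, 0, 0], "twist": 0}, {"linear": [0, 0, -1], "twist": 0}, {"linear": [0, 0, -2], "twist": 0}, {"linear": [0, 0, -2], "twist": 0}, {"linear": [0, 0, -2], "twist": 0}, {"linear": [0, 0, -2], "twist": 0}, {"linear": [0, 0, 0], "twist": 0}]' --grip 0.3

```text
t: 20.17
ee_pos: [487.6, 162.4, 311.0]
ee_rot: [-3.129, 0.257, -0.012]
wrist_force: [-0.5, 0.5, 1.3]
finger_gap: 0.299
```

drive_tool --series '[{"linear": [0, 3, 0], "twist": 0}, {"linear": [0, 3, 0], "twist": 0}, {"linear": [0, 3, 0], "twist": 0}, {"linear": [0, 3, 0], "twist": 0}, {"linear": [0, 3, 0], "twist": 0}, {"linear": [0, 3, 0], "twist": 0}, {"linear": [0, 3, 0], "twist": 0}, {"linear": [0, 3, 0], "twist": 0}, {"linear": [0, 0, 0], "twist": 0}, {"linear": [0, 0, 0], "twist": 0}]'

```text
t: 21.0
ee_pos: [446.0, -75.9, 305.2]
ee_rot: [-3.13, 0.263, 0.001]
wrist_force: [-0.2, 1.3, -0.4]
finger_gap: 0.301
```

```bash
python3 - <<'E'
from h import *
print(r.state()["ee_pos"],r.state()["wrist_force"],r.state()["t"])
s,ks=cam("scene");t,kt=cam("top");cv2.imwrite("pics/s9.png",s);cv2.imwrite("pics/t9.png",t)
o=np.hstack([cv2.resize(s[190:320,320:450],(400,400),interpolation=cv2.INTER_CUBIC),cv2.resize(t[140:260,200:320],(400,400),interpolation=cv2.INTER_CUBIC)]);cv2.imwrite("pics/c9.png",cv2.convertScaleAbs(o,alpha=1.3,beta=0))
E
```

```text
[446.02617427 -75.87166155 305.21156964] [-0.21595008  1.32426009 -0.44166946] 21.0
```

View pics/c9.png

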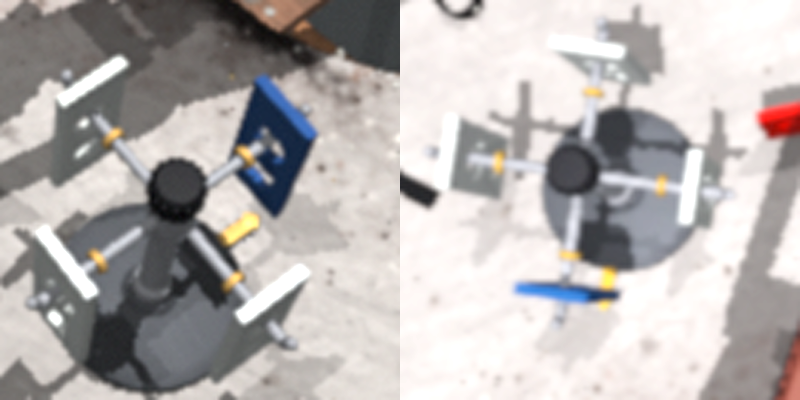

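The blue template hangs on the free branch over the pointer. Its top edge runs from (260,78) to (315,132) in the scene crop, and all three grey templates are on. I'll check the numbers before handing in.

```bash
python3 - <<'E'
from h import *
s,ks=cam("scene");t,kt=cam("top")
f=lambda x,y:(320+x*.325-.3,190+y*.325-.3); g=lambda x,y:(200+(x-400)*.3-.3,140+y*.3-.3)
tip=tri(ks,f(303,110),kt,g(560,318)); top=onz(ks,*f(288,106),211)
print("tip",tip,"tip from pointer pt",np.hypot(*(tip[:2]-[569+108*np.cos(np.radians(170.6)),150+108*np.sin(np.radians(170.6))])))
print("plate top s",top.round(1),"t",onz(kt,*g(553,292),211).round(1))
a=np.radians(170.6);d=top-[569,150,211];print("r",d@[np.cos(a),np.sin(a),0],"side",d@[-np.sin(a),np.cos(a),0])
print(np.abs(s.astype(int)-cv2.imread("pics/s9.png").astype(int))[190:320,320:450].max(), r.state()["qd"].round(3))
E
```

```text
tip [465.9 165.3 180.1] tip from pointer pt 4.1680870745847525
plate top s [484.5 164.  211. ] t [485.7 161.3 211. ]
r 85.6296170815137 side 0.003343775262173689
55 [ 0.007  0.    -0.    -0.001  0.    -0.003]
```

Position is right, with the eye about 85 mm out, 0 mm to the side and the top at 211 mm. I'll let any swing settle, then hand in.

drive_tool --series '[{"linear": [0, 0, 0], "twist": 0}, {"linear": [0, 0, 0], "twist": 0}, {"linear": [0, 0, 0], "twist": 0}, {"linear": [0, 0, 0], "twist": 0}, {"linear": [0, 0, 0], "twist": 0}, {"linear": [0, 0, 0], "twist": 0}, {"linear": [0, 0, 0], "twist": 0}, {"linear": [0, 0, 0], "twist": 0}, {"linear": [0, 0, 0], "twist": 0}, {"linear": [0, 0, 0], "twist": 0}]'

```text
t: 22.03
ee_pos: [446.4, -74.8, 305.5]
ee_rot: [3.131, -0.257, -0.0]
wrist_force: [0.4, 0.0, 1.5]
finger_gap: 0.3
```

drive_tool --series '[{"linear": [0, 0, 0], "twist": 0}, {"linear": [0, 0, 0], "twist": 0}, {"linear": [0, 0, 0], "twist": 0}, {"linear": [0, 0, 0], "twist": 0}, {"linear": [0, 0, 0], "twist": 0}, {"linear": [0, 0, 0], "twist": 0}, {"linear": [0, 0, 0], "twist": 0}, {"linear": [0, 0, 0], "twist": 0}, {"linear": [0, 0, 0], "twist": 0}, {"linear": [0, 0, 0], "twist": 0}]'

```text
t: 22.87
ee_pos: [446.5, -74.8, 305.5]
ee_rot: [3.131, -0.257, 0.0]
wrist_force: [0.5, 0.4, 0.5]
finger_gap: 0.303
```

```bash
python3 - <<'E'
from h import *
a=[cam("scene")[0][190:320,320:450].astype(int) for _ in range(3)]; b=cv2.imread("pics/s9.png")[190:320,320:450].astype(int)
print([(np.abs(a[0]-x).mean().round(2),np.abs(a[0]-x).max()) for x in(a[1],a[2],b)], r.state()["t"])
print(r.close_job())
E
```

```text
[(np.float64(0.66), np.int64(6)), (np.float64(0.66), np.int64(8)), (np.float64(0.92), np.int64(55))] 23.0167
the job is handed in; nothing more can be done
None
```

I turned the tree by its knob through about 132° so the free branch stands over the brass pointer, then hung the blue template on it by its eye and let go. I handed the job in at 23 s; no verdict is reported.

**Last checks:**
- **Branch:** the tip is about 4 mm from the point over the pointer.
- **Blue template:** measured from the cameras, its eye is about 85 mm from the tree's axis and about 0 mm to the side. The top-edge pixels from the two cameras agreed within 3 mm at the 211 mm expected when hung. I did not measure how upright it hangs.
- **Grey templates:** all three are still on their branches in the last picture.
- **At rest:** the last three pictures differed only by noise, and the gripper is well clear.
- **Bystanders:** I never went near the ring clamp or the borax tablet, but I did not measure them again at the end.

**What disagreed:**
- I gripped the template 7 mm higher than planned and about 2.5 mm off centre. I allowed for both when hanging it.
- One mask of its lower edge gave a false side offset because the branch covered the corner. A clear view of that corner settled it.

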